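# Lay out a label approval set

## Task

Lay out the approval set on the inspection bench: slide every label roll that is there, lying flat, onto the vinyl spot of its own colour so that it stands centred within the coloured ring, lift the top tray off the stack and set it squarely inside the yellow tape rectangle, and stand every sample pack that is there (bottle, carton, tin) upright on the floor of that tray. Set the tray and packs down gently, tip nothing over, and leave the other two trays and everything else on the bench where they are.

Things in the scene. Friction and masses are not known exactly. Their poses are not given: they have to be found in the camera images.
- roll_blue: label roll lying flat: solid white disc 110 mm in diameter and 70 mm high whose core plug is blue (flush, seen from above) with one blue band round its side; about 0.55 kg, too wide to grip, slides flat on the bench (friction about 0.6) when pushed at its side. Origin: centre of its underside; z up. May be absent (None).
- spot_blue: flat vinyl spot stuck on the bench, no height: white disc 130 mm in diameter with an 8 mm blue ring round it (146 mm over all). Origin: its centre.
- roll_green: label roll lying flat: solid white disc 110 mm in diameter and 70 mm high whose core plug is green (flush, seen from above) with one green band round its side; about 0.55 kg, too wide to grip, slides flat on the bench (friction about 0.6) when pushed at its side. Origin: centre of its underside; z up. May be absent (None).
- spot_green: flat vinyl spot stuck on the bench, no height: white disc 130 mm in diameter with an 8 mm green ring round it (146 mm over all). Origin: its centre.
- roll_orange: label roll lying flat: solid white disc 110 mm in diameter and 70 mm high whose core plug is orange (flush, seen from above) with one orange band round its side; about 0.55 kg, too wide to grip, slides flat on the bench (friction about 0.6) when pushed at its side. Origin: centre of its underside; z up. May be absent (None).
- spot_orange: flat vinyl spot stuck on the bench, no height: white disc 130 mm in diameter with an 8 mm orange ring round it (146 mm over all). Origin: its centre.
- tray_top: blue stacking tray, 216 (x) x 90 (y) x 40 mm high, open on top: walls 8 mm thick, inside 200 x 74 mm, floor 12 mm above its underside; its foot sits 4 mm deep in the tray below. Top of a stack of three, 36 mm apart: its rim is 112 mm up there. Can be pinched at the middle of a long wall. 0.18 kg. Origin: centre of its underside, x along its length, z up.
- tray_middle: the same tray, middle of the stack; stays where it is
- tray_bottom: the same tray, bottom of the stack, on the bench; stays where it is
- tray_spot: rectangle of yellow tape on the bench, no height: 236 x 110 mm inside the tape with tape 8 mm wide, x along its length. Origin: its centre.
- bottle: white plastic sample bottle standing upright: straight body 50 mm in diameter up to 72 mm, then a shoulder and a 29 mm wide cap, 107 mm high over all, 0.12 kg. Origin: centre of its underside, z up. May be absent (None).
- carton: brown carton with a white label, standing upright: 56 (x) by 40 (y) by 104 mm high, 0.10 kg, rigid. Origin: centre of its underside, z up. May be absent (None).
- tin: metal tin with a slightly wider lid and a white label, standing upright: 57.5 (x) by 41.5 (y) by 80 mm high over the lid (lid: top 16 mm), 0.12 kg. Origin: centre of its underside, z up. May be absent (None).
- loupe: bystander: black magnifying loupe, 42 mm wide, 50 mm high, standing. Origin: centre of its underside.
- swatch_fan: bystander: fanned-out colour swatch book lying flat, about 170 x 140 mm over the leaves, 20 mm high. Origin: under the middle of the stock, x along it.
- marker: bystander: black marker pen with a red cap, 135 mm long, 13 mm thick, lying flat. Origin: underside at its middle, x along it.
- ink_jar: bystander: blue ink jar with a black cap, 64 mm wide, 75 mm high. Origin: centre of its underside.
- tape_dispenser: bystander: grey desk tape dispenser, 140 x 55 mm, 84 mm high. Origin: centre of its underside.
Not all that is in view belongs to the job. What is shaped like the tin but orange or pink is not meant.

How it is judged:
By the outcome, as a careful person would: the job done as asked, in the order asked, and still so for the second after the job is handed in, with the robot touching nothing.
Of roll_blue, roll_green, roll_orange, bottle, carton, tin only 5 to 6 are there at a start; the rules pass over those that are not, and their reading is None.
At some moment in a run one of roll_blue, roll_green, roll_orange may be knocked a few centimetres aside while the robot is not near it.
It also fails if it takes over 208 s, if anything falls off the work surface, if the arm or the gripper's body presses on something with over 40 N, if the wrist force passes 120 N, or if a joint passes its speed limit or range.

## Robot

A 7-joint arm with a two-finger parallel gripper is mounted at the origin on the work surface. World frame = base frame: x ahead of the robot, y to its left, z up, the work surface at z = 0. Lengths are in m, angles in rad, forces in N, time in s.
With the tool pointing down it reaches from about 0.4 to 0.9 m from the base axis. Payload 5.5 kg.
Tool frame: the origin (TCP) lies midway between the tips of the shut fingers; the grasp point (between the pads) lies 19 mm behind it (manip.grip_depth is the distance from the TCP to the grasp point, in m); z points along the fingers, x is the direction in which the jaws open and shut, and the axes are right-handed (so a half turn about z gives the same grasp; the last joint's range is limited). The gripper opens to 92 mm and grips with 3 to 60 N. Pads are 19 mm wide; open, the fingers measure 130 mm over their backs; the gripper's body (75 mm by 190 mm) begins 47 mm behind the grasp point.
Start: joints at [-1.036, 0.501, -0.427, 1.55, 0.221, 1.138, -0.21], TCP at [0.174, 0.626, 0.227] pointing down, gripper open.
Joint ranges: [-2.88, 2.88], [-0.31, 2.03], [-1.54, 1.56], [0.2, 2.42], [-1.41, 4.55], [0.19, 2.02], [-2.57, 2.57]. Speed limits (rad/s): [2.57, 2.57, 3.14, 3.14, 3.14, 3.14, 3.14].

## Interface

Orientations are given as a unit quaternion [x, y, z, w].
In Python, from bench import manip, effector, viewer gives the robot as it stands. Calls block until the motion is done:
- manip.move_pose(position, orientation): joint-space move of the TCP to a pose.
- manip.servo_line(position, ori=None, vel=0.15): straight line of the TCP; ori=None keeps the orientation; vel is the mean speed in m/s.
- manip.movej(angles): joint-space move.
- effector.open_jaws() and effector.close(f_grip=None): open the fingers fully, or close them until they stop; f_grip is the grip in N (None keeps the last).
- manip.sleep(seconds).
- manip.solve_ik(position, orientation): joint angles nearest the present ones, or None.
- viewer.get_image(name): name is "scene" or "side" or "wrist"; returns the picture (480x640x3 uint8, red, green, blue); there is no depth.
- viewer.get_calibration(name): a dict with "vfov" (degrees; the focal length in pixels is half the picture's height over the tangent of half this angle, whatever the lens; pixels are square), "cx", "cy" (the principal point, pixels), "dist_coeffs" ([k1, k2, p1, p2, k3] as OpenCV has them; the pictures are not rectified), "eye" and "attitude" of the camera in the world. Camera axes: x right, y down, z forward; pixel columns grow to the right and rows downward; lengths in m; the calibration is good to about 2 mm. A picture is of the moment at which its call begins: read the wrist's pose just before it. get_calibration takes no time and is no camera call; for the wrist camera it gives the pose at the moment of the call.
A pose or a line that the arm cannot do raises manip.PlanningError and nothing moves.
- manip.hand_in(): hands the job in, once; it reports no verdict.
Readings, each from a call of its own:
- manip.current_clock(): time.
- manip.current_q(): joint angles.
- manip.current_joint_velocities(): joint speeds.
- manip.current_tau(): joint torques, N m.
- manip.current_tool_pos(): TCP position.
- manip.current_tcp_rot(): TCP orientation.
- manip.current_force(): force on the tool from outside, world axes, zero at the start.
- manip.current_wrist_torque(): the same for the moment, N m.
- manip.current_finger_gap(): finger opening in m.
Only numpy, scipy, OpenCV 4.12 (cv2) and the standard library are available. Lean on these libraries where they do the work, as an engineer would, in place of code of your own. Each camera call takes 0.05 s, during which the arm holds its last target.

## Working session

There is one attempt and no reset: what is moved stays moved. The work goes in short steps, each a Python script; the robot and the scene stay as the last script left them, time stands still between calls to the robot, and variables do not carry over. Pictures are saved under pics/ and viewed, and the job is handed in when it is done.

```bash
ls; mkdir -p pics; python3 - <<'E'
from bench import manip, effector, viewer
import cv2
print(manip.current_clock())
for n in ["scene","side","wrist"]:
    im=viewer.get_image(n); cv2.imwrite(f"pics/{n}0.png",im[:,:,::-1]); print(n,viewer.get_calibration(n))
print(manip.current_tool_pos(),manip.current_tcp_rot(),manip.grip_depth)
E
```

```text
pics
0.0
scene {'vfov': 49.52872227861915, 'cx': 319.3865849756817, 'cy': 245.39612351154483, 'dist_coeffs': array([-0.03098097,  0.        ,  0.        ,  0.        ,  0.        ]), 'eye': array([1.10901009, 0.27545747, 0.96703336]), 'attitude': array([ 0.52739325,  0.795045  , -0.25177904, -0.16237956])}
side {'vfov': 50.06829183739049, 'cx': 314.9442262972145, 'cy': 234.91474788325021, 'dist_coeffs': array([-0.08711154,  0.        ,  0.        ,  0.        ,  0.        ]), 'eye': array([0.43699864, 0.72835128, 0.93875495]), 'attitude': array([-0.05097792,  0.9419245 , -0.33143341,  0.01820398])}
wrist {'vfov': 70.8161505646921, 'cx': 321.29756719420936, 'cy': 244.1771712314477, 'dist_coeffs': array([-0.05325285,  0.        ,  0.        ,  0.        ,  0.        ]), 'eye': array([0.11291147, 0.64369324, 0.38367384]), 'attitude': array([0.79024268, 0.60012954, 0.0743218 , 0.09918324])}
[0.17440397 0.62558025 0.22590211] [ 7.96374576e-01  6.04803213e-01 -6.23707587e-04  4.68315136e-04] 0.0188
```

View pics/scene0.png

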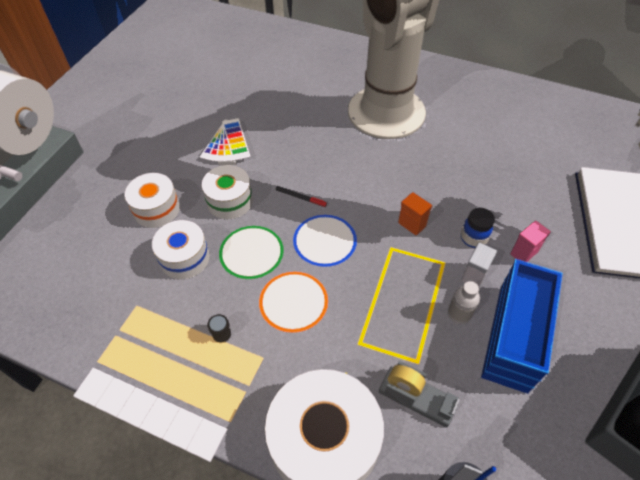

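View pics/side0.png

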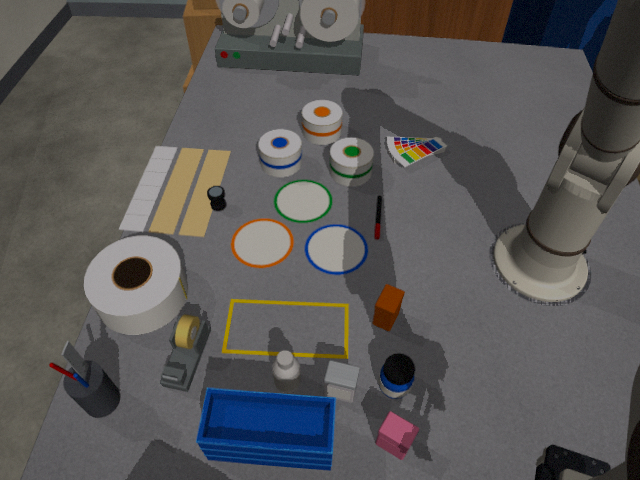

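View pics/wrist0.png

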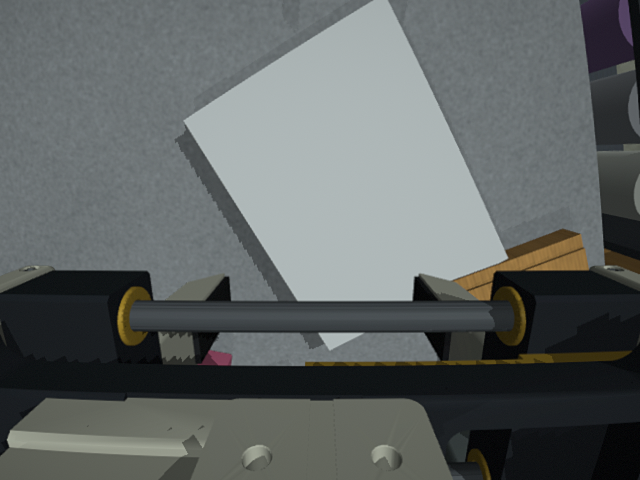

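```bash
cat > h.py <<'E'
from bench import manip, effector, viewer
import cv2, numpy as np
from scipy.spatial.transform import Rotation as R
def ray(cal,uv):
    f=240/np.tan(np.radians(cal['vfov'])/2)
    K=np.array([[f,0,cal['cx']],[0,f,cal['cy']],[0,0,1]])
    n=cv2.undistortPoints(np.array(uv,float).reshape(-1,1,2),K,cal['dist_coeffs']).reshape(-1,2)
    d=np.c_[n,np.ones(len(n))]@R.from_quat(cal['attitude']).as_matrix().T
    return np.array(cal['eye']),d
def onz(cal,uv,z=0.):
    e,d=ray(cal,uv); t=(z-e[2])/d[:,2]; return e+d*t[:,None]
def proj(cal,P):
    f=240/np.tan(np.radians(cal['vfov'])/2)
    K=np.array([[f,0,cal['cx']],[0,f,cal['cy']],[0,0,1]])
    Rm=R.from_quat(cal['attitude']).as_matrix().T; t=-Rm@cal['eye']
    return cv2.projectPoints(np.array(P,float).reshape(-1,1,3),cv2.Rodrigues(Rm)[0],t,K,cal['dist_coeffs'])[0].reshape(-1,2)
def tri(c1,u1,c2,u2):
    e1,d1=ray(c1,[u1]);e2,d2=ray(c2,[u2]);d1=d1[0];d2=d2[0]
    s=np.linalg.lstsq(np.c_[d1,-d2],e2-e1,rcond=None)[0]
    a,b=e1+s[0]*d1,e2+s[1]*d2
    return (a+b)/2,np.linalg.norm(a-b)
def crop(im,x0,y0,x1,y1,k,fn):
    cv2.imwrite(fn,cv2.resize(im[y0:y1,x0:x1,::-1],None,fx=k,fy=k,interpolation=cv2.INTER_CUBIC))
def hsv(im): return cv2.cvtColor(im,cv2.COLOR_RGB2HSV)
E
python3 - <<'E'
from h import *
a=cv2.imread('pics/scene0.png')[:,:,::-1];b=cv2.imread('pics/side0.png')[:,:,::-1]
crop(a,380,180,580,400,2.7,'pics/c1.png'); crop(b,190,270,430,480,2.7,'pics/c2.png')
ca,cb=viewer.get_calibration('scene'),viewer.get_calibration('side')
np.set_printoptions(precision=4,suppress=True)
H={'blue':(105,125),'green':(50,80),'orange':(4,16),'yellow':(22,32)}
for n,im,c in (('scene',a,ca),('side',b,cb)):
  h=hsv(im)
  for k,(l,u) in H.items():
    m=cv2.inRange(h,(l,110,60),(u,255,255))
    m[:, 560:]=0
    cs=cv2.findContours(m,cv2.RETR_CCOMP,cv2.CHAIN_APPROX_NONE)
    for i,ct in enumerate(cs[0]):
      ar=cv2.contourArea(ct)
      if ar>60:
        x,y,w,hh=cv2.boundingRect(ct); M=cv2.moments(ct); uv=[M['m10']/M['m00'],M['m01']/M['m00']]
        print(n,k,'hole' if cs[1][0][i][3]>=0 else 'out',ar,(x,y,w,hh),np.round(uv,1),'z0',onz(c,[uv])[0][:2],'z70',onz(c,[uv],.07)[0][:2])
E
```

```text
scene blue out 76.5 (476, 466, 20, 14) [486.4 473.3] z0 [0.8251 0.4636] z70 [0.8457 0.45  ]
scene blue out 7164.0 (482, 259, 78, 134) [523.3 327. ] z0 [0.5179 0.4698] z70 [0.5607 0.4558]
scene blue hole 94.5 (540, 324, 9, 42) [544.4 345.7] z0 [0.543  0.5168] z70 [0.584  0.4993]
scene blue out 159.0 (169, 233, 17, 14) [177.2 239.7] z0 [ 0.6031 -0.3015] z70 [ 0.6397 -0.2598]
scene blue out 193.5 (465, 220, 28, 19) [476.8 232.1] z0 [0.3169 0.3258] z70 [0.3743 0.3222]
scene blue out 2523.0 (293, 215, 64, 52) [324.5 240.2] z0 [0.4737 0.0106] z70 [0.5197 0.0298]
scene blue hole 2213.5 (295, 216, 60, 49) [324.5 239.9] z0 [0.4732 0.0102] z70 [0.5192 0.0294]
scene blue out 229.0 (83, 23, 22, 32) [93.8 36.4] z0 [ 0.0185 -0.9831] z70 [ 0.0974 -0.892 ]
scene blue out 83.5 (116, 2, 8, 23) [118.6  14.5] z0 [-0.1161 -0.9833] z70 [-0.0274 -0.8922]
scene green out 2562.0 (219, 226, 64, 53) [250.8 251.9] z0 [ 0.5677 -0.13  ] z70 [ 0.6069 -0.1007]
scene green hole 2356.0 (221, 227, 61, 51) [250.9 251.7] z0 [ 0.5671 -0.13  ] z70 [ 0.6063 -0.1007]
scene green out 119.0 (218, 176, 15, 12) [225.  181.4] z0
[... 2212 characters left out ...]
149] z70 [0.6238 0.0681]
side orange hole 2003.5 (233, 220, 58, 46) [261.9 242.5] z0 [0.6389 0.0144] z70 [0.6238 0.0676]
side orange out 97.0 (302, 123, 40, 14) [321.2 132.5] z0 [ 0.5413 -0.389 ] z70 [ 0.5335 -0.3057]
side orange out 112.0 (314, 107, 16, 10) [321.6 111.5] z0 [ 0.5498 -0.4831] z70 [ 0.5413 -0.3928]
side orange out 5195.5 (361, 0, 152, 42) [438.2  18. ] z0 [ 0.1803 -1.0829] z70 [ 0.1994 -0.9479]
side orange out 1507.5 (183, 0, 38, 93) [199.   27.5] z0 [ 1.0331 -0.9209] z70 [ 0.9887 -0.7979]
side yellow out 428.5 (175, 315, 25, 34) [184.4 330.2] z0 [0.7585 0.2573] z70 [0.7345 0.2924]
side yellow out 1026.5 (222, 299, 127, 60) [287.4 328.5] z0 [0.5485 0.2296] z70 [0.5402 0.2668]
```

View pics/c1.png

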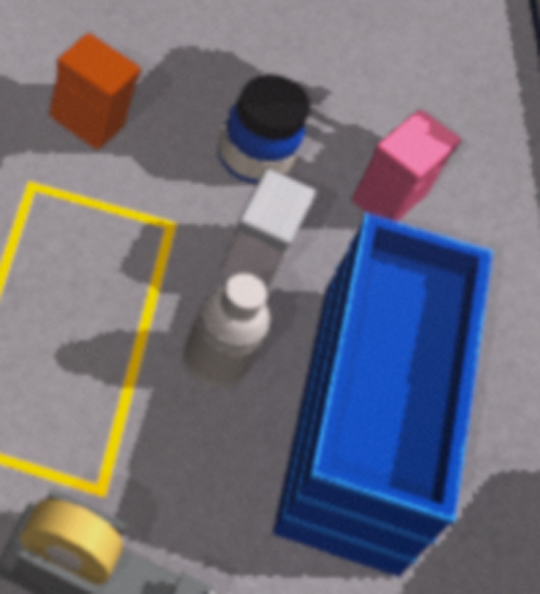

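View pics/c2.png

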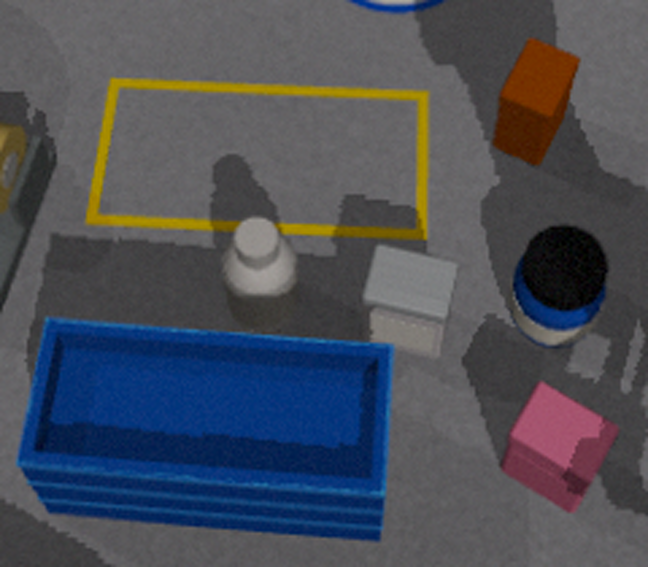

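```bash
cat > meas.py <<'E'
from h import *
from scipy.optimize import least_squares
np.set_printoptions(precision=4,suppress=True)
H={'blue':(105,125),'green':(50,80),'orange':(4,16),'yellow':(22,32)}
def circ(P):
    r=least_squares(lambda q:np.hypot(P[:,0]-q[0],P[:,1]-q[1])-q[2],[*P.mean(0),.05],loss='soft_l1',f_scale=.002).x
    return r
def blobs(im,l,u,s=110,v=60):
    m=cv2.inRange(hsv(im),(l,s,v),(u,255,255))
    cs,hi=cv2.findContours(m,cv2.RETR_CCOMP,cv2.CHAIN_APPROX_NONE)
    return [(c,hi[0][i][3]>=0) for i,c in enumerate(cs) if cv2.contourArea(c)>30]
def plugs(im,c):
    # roll plug circles on top (z=.07)
    out={}
    for k in('blue','green','orange'):
        for ct,hole in blobs(im,*H[k]):
            if hole: continue
            P=onz(c,ct.reshape(-1,2),.07)[:,:2]
            x,y,r=circ(P)
            ext=np.ptp(P,axis=0)
            if r<.03 and ext.max()<.06 and ext.min()/ext.max()>.7: out.setdefault(k,[]).append((x,y,r))
    return out
def spots(im,c):
    out={}
    for k in('blue','green','orange'):
        for ct,hole in blobs(im,*H[k]):
            P=onz(c,ct.reshape(-1,2),0)[:,:2]
            x,y,r=circ(P)
            if .055<r<.08: out.setdefault(k,[]).append((x,y,r))
    return out
E
python3 - <<'E'
from meas import *
for n in ('scene','side'):
    im=cv2.imread(f'pics/{n}0.png')[:,:,::-1].copy(); c=viewer.get_calibration(n)
    for k,v in plugs(im,c).items(): print(n,'plug',k,np.array(v))
    for k,v in spots(im,c).items(): print(n,'spot',k,np.array(v))
    for ct,h in blobs(im,*H['yellow']):
        if cv2.contourArea(ct)>900:
            P=onz(c,ct.reshape(-1,2))[:,:2].astype(np.float32); print(n,'tape',h,cv2.minAreaRect(P))
E
```

```text
scene plug blue [[ 0.6396 -0.2598  0.0169]
 [ 0.3615  0.3213  0.0272]
 [ 0.2818 -0.3233  0.0105]]
scene plug green [[ 0.4548 -0.2461  0.0165]]
scene plug orange [[ 0.5451 -0.3967  0.0204]]
scene spot blue [[ 0.6218 -0.2801  0.0572]
 [ 0.4715  0.0096  0.0717]
 [ 0.4712  0.0093  0.0672]]
scene spot green [[ 0.5655 -0.131   0.0708]
 [ 0.565  -0.131   0.0679]]
scene spot orange [[ 0.6437  0.0098  0.0722]
 [ 0.6433  0.0094  0.0662]
 [ 0.5244 -0.4209  0.0562]]
scene tape False ((0.5548527240753174, 0.22450032830238342), (0.25319284200668335, 0.12718990445137024), 3.5157198905944824)
scene tape True ((0.5548378229141235, 0.22499792277812958), (0.23885630071163177, 0.11368144303560257), 3.486394166946411)
side plug blue [[ 0.2398 -0.2947  0.0126]
 [ 0.6357 -0.2574  0.0166]]
side plug green [[ 0.3128 -0.2342  0.0128]
 [ 0.4509 -0.2438  0.0165]]
side plug orange [[ 0.5414 -0.393   0.0205]]
side spot blue [[ 0.4669  0.0119  0.0718]
 [ 0.4668  0.0116  0.0669]
 [ 0.6432 -0.2939  0.0559]]
side spot green [[ 0.5612 -0.128   0.0709]
 [ 0.5611 -0.1286  0.0676]]
side spot orange [[ 0.6393  0.0122  0.0722]
 [ 0.6393  0.0121  0.0661]
 [ 0.5448 -0.4338  0.0555]]
side tape False ((0.5507614016532898, 0.2268659472465515), (0.25258901715278625, 0.1278705596923828), 3.5286929607391357)
```

```bash
python3 - <<'E'
from meas import *
ca,cb=viewer.get_calibration('scene'),viewer.get_calibration('side')
S=lambda x,y:(380+x/2.7-.3,180+y/2.7-.3); D=lambda x,y:(190+x/2.7-.3,270+y/2.7-.3)
def t(n,a,b): print(n,*tri(ca,a,cb,b))
t('bottle cap',S(245,289),D(257,239))
# rim corners: scene order
for n,a,b in (('tray1',S(368,213),D(393,344)),('tray2',S(491,253),D(388,483)),('tray3',S(453,520),D(20,464)),('tray4',S(316,472),D(46,320)),
 ('tin1',S(266,170),D(459,264)),('tin2',S(316,192),D(442,320)),('tin3',S(289,245),D(364,296)),('tin4',S(242,214),D(379,243)),
 ('or1',S(89,34),D(578,55)),('or2',S(139,72),D(548,111)),('or3',S(100,94),D(498,95)),('or4',S(57,68),D(530,40)),
 ('pink1',S(420,111),D(618,428)),('pink2',S(461,143),D(584,475)),('pink3',S(380,150),D(541,383)),('jar cap',S(275,102),D(563,268))):
    t(n,a,b)
t('loupe top',(218,322),(217,190))
t('mk1',(277,188),(379,197));t('mk2',(327,205),(378,238))
t('disp',(406,378),(187,332))
for n,a in (('bigroll',(300,375)),):pass
E
```

```text
bottle cap [0.5325 0.3403 0.099 ] 0.0017772219807750662
tray1 [0.4388 0.4066 0.1078] 0.0015098135154121908
tray2 [0.4362 0.4934 0.107 ] 0.007631214821154272
tray3 [0.6517 0.5038 0.1039] 0.0011651089551206043
tray4 [0.6554 0.4148 0.1079] 3.341446039947384e-05
tin1 [0.3995 0.3311 0.0691] 0.0006842828768164676
tin2 [0.4079 0.372  0.0719] 0.0009031365088264499
tin3 [0.4611 0.3621 0.0704] 0.0031072765911061458
tin4 [0.4534 0.324  0.0763] 0.0013958217235591661
or1 [0.3224 0.1615 0.0747] 0.003900720149068863
or2 [0.3438 0.2108 0.0728] 0.004840975237288957
or3 [0.3767 0.1912 0.0652] 0.005649449947492505
or4 [0.3576 0.1457 0.0637] 0.006027220608978318
pink1 [0.2944 0.4323 0.0703] 0.0016119255771663264
pink2 [0.3169 0.4661 0.0747] 0.004449882939765741
pink3 [0.3438 0.4089 0.069 ] 0.004349568617606705
jar cap [0.3286 0.3238 0.0657] 0.0026213107138277126
loupe top [ 0.7652 -0.0955  0.0453] 0.003551051746677614
mk1 [ 0.3735 -0.1582  0.0003] 0.0010063180946323859
mk2 [ 0.3728 -0.0263 -0.0015] 0.004860898399275398
disp [0.7349 0.2827 0.0481] 0.004659844035382647
```

```bash
cat > act.py <<'E'
from meas import *
OFF=.0397
def quat(th):
    c,s=np.cos(th),np.sin(th)
    return R.from_matrix(np.array([[c,s,0],[s,-c,0],[0,0,-1]])).as_quat()
def look(tag=None,pr=True):
    res={}
    for n,o in (('scene',np.array([-.0021,.0014])),('side',np.array([.0021,-.0014]))):
        c=viewer.get_calibration(n); im=viewer.get_image(n)
        if tag: cv2.imwrite(f'pics/{n}_{tag}.png',im[:,:,::-1])
        for k,v in plugs(im,c).items():
            for x,y,r in v:
                if .0155<r<.022 and np.hypot(x,y)>.38: 
                    res.setdefault(k,{}).setdefault(n,[]).append(np.round(np.array([x,y])+o,4).tolist())
    if pr:
        for k in res: print(k,res[k])
    return res
def hover(p,th,z=.2):
    manip.move_pose([p[0],p[1],z],quat(th))
def st(m=''):
    print(m,'t=%.1f'%manip.current_clock(),np.round(manip.current_tool_pos(),4),'F',np.round(manip.current_force(),1))
def th_of(d,flip): 
    th=np.arctan2(d[1],d[0])-np.pi/2+(np.pi if flip else 0)
    return th
def push(pts,flip,z=.02,back=.05,vel=.08,lift=True):
    pts=[np.array(p,float) for p in pts]
    for i in range(len(pts)-1):
        d=pts[i+1]-pts[i]; d/=np.linalg.norm(d); q=quat(th_of(d,flip))
        if i==0:
            s=pts[0]-d*(OFF+back)
            manip.move_pose([*s,.14],q); manip.servo_line([*s,z],vel=.12)
            e=pts[0]-d*(OFF+.004); manip.servo_line([*e,z],vel=.1)
        else:
            e=pts[i]-d*OFF; manip.servo_line([*e,z],ori=q,vel=.04)
        e=pts[i+1]-d*OFF; manip.servo_line([*e,z],vel=vel); st('pushed')
    e=e-d*.03; manip.servo_line([*e,z],vel=.08)
    manip.servo_line([*e,.14],vel=.15)
SP={'blue':np.array([.469,.0107]),'green':np.array([.563,-.1296]),'orange':np.array([.6415,.011])}
E
python3 - <<'E'
from act import *
P={'blue':[(.6377,-.2586),SP['blue']],'orange':[(.5433,-.395),(.61,-.22),SP['orange']],'green':[(.4528,-.245),SP['green']]}
for k,p in P.items():
  p=np.array(p)
  for f in(0,1):
    d=p[1]-p[0];d/=np.linalg.norm(d);q=quat(th_of(d,f)); d2=p[-1]-p[-2];d2/=np.linalg.norm(d2);q2=quat(th_of(d2,f))
    for pt,qq in((p[0]-d*.09,q),(p[-1]-d2*.04,q2)):
      for z in (.14,.02):
        s=manip.solve_ik([*pt,z],qq); print(k,f,z,pt,None if s is None else np.round(s,2))
E
```

```text
blue 0 0.14 [ 0.6855 -0.3349] [ 0.15  0.79  0.46  1.31 -0.36  1.12  1.21]
blue 0 0.02 [ 0.6855 -0.3349] [ 0.21  0.91  0.36  1.36 -0.35  0.94  1.21]
blue 0 0.14 [ 0.4902 -0.0232] [-0.09  0.3   0.09  2.04 -0.04  0.81  0.59]
blue 0 0.02 [ 0.4902 -0.0232] [-0.03  0.51  0.02  2.09 -0.02  0.54  0.57]
blue 1 0.14 [ 0.6855 -0.3349] [-0.07  0.92  0.9   1.32 -0.73  1.24 -1.71]
blue 1 0.02 [ 0.6855 -0.3349] [-0.07  1.08  0.9   1.37 -0.88  1.11 -1.63]
blue 1 0.14 [ 0.4902 -0.0232] [-0.89  0.55  1.14  2.06 -0.63  0.93 -2.  ]
blue 1 0.02 [ 0.4902 -0.0232] [-0.85  0.89  1.13  2.11 -1.1   0.91 -1.64]
orange 0 0.14 [ 0.5112 -0.4791] [ 0.27  0.74  0.69  1.51 -0.51  1.08  0.71]
orange 0 0.02 [ 0.5112 -0.4791] [ 0.44  0.82  0.42  1.55 -0.41  0.85  0.65]
orange 0 0.14 [ 0.6361 -0.0286] [-0.14  0.54  0.2   1.68 -0.12  0.94 -0.03]
orange 0 0.02 [ 0.6361 -0.0286] [-0.11  0.7   0.16  1.73 -0.15  0.73 -0.01]
orange 1 0.14 [ 0.5112 -0.4791] [ 0.01  1.1   1.35  1.52 -1.08  1.4  -2.08]
orange 1 0.02 [ 0.5112 -0.4791] [ 0.01  1.32  1.35  1.57 -1.31  1.35 -1.99]
orange 1 0.14 [ 0.6361 -0.0286] [-0.79  1.02  1.35  1.7  -1.03  1.32 -2.5 ]
orange 1 0.02 [ 0.6361 -0.0286] [-0.78  1.27  1.35  1.75 -1.3   1.31 -2.38]
green 0 0.14 [ 0.3906 -0.3101] [ 0.05  0.38  0.68  2.03 -0.32  0.84  0.15]
green 0 0.02 [ 0.3906 -0.3101] [ 0.07  0.63  0.68  2.09 -0.66  0.65  0.44]
green 0 0.14 [ 0.5354 -0.1585] [-0.15  0.44  0.49  1.89 -0.27  0.88 -0.29]
green 0 0.02 [ 0.5354 -0.1585] [-0.18  0.66  0.54  1.94 -0.52  0.68 -0.08]
green 1 0.14 [ 0.3906 -0.3101] [-0.36  0.77  1.36  2.04 -0.87  1.1  -2.49]
green 1 0.02 [ 0.3906 -0.3101] [ 1.07  0.59 -0.55  2.05  0.52  0.63  2.54]
green 1 0.14 [ 0.5354 -0.1585] [ 1.14  0.83 -1.3   1.84  0.88  1.19  1.91]
green 1 0.02 [ 0.5354 -0.1585] [ 0.37  0.6  -0.17  1.92  0.16  0.63  2.48]
```

Candidates (scene pixels):
- **Rolls:** plugs at blue (177,240), green (225,181) and orange (148,190). The big brown-core roll (325,427) and the winder reels are not meant.
- **Tin:** the silver box at (480,265). The orange box (414,213) and pink box (531,241) are decoys.
- **Bottle:** (467,297).
- **Carton:** none seen.

The crops confirm this choice. I'm pushing blue first.

```bash
python3 - <<'E'
from act import *
c=viewer.get_calibration('scene')
im=cv2.imread('pics/scene0.png')
print('fan',onz(c,[(200,160),(250,158),(229,120),(243,122),(210,163),(248,150)],.015)[:,:2])
r=look()
b=np.mean([r['blue'][n][0] for n in ('scene','side') if n in r['blue']],0); print(b)
push([b,SP['blue']],0); st()
look('b1')
E
```

```text
fan [[ 0.3755 -0.3721]
 [ 0.3208 -0.258 ]
 [ 0.2163 -0.376 ]
 [ 0.209  -0.3373]
 [ 0.3749 -0.3433]
 [ 0.2975 -0.2759]]
blue {'scene': [[0.6375, -0.2584]], 'side': [[0.6378, -0.2588]]}
green {'scene': [[0.4528, -0.2447]], 'side': [[0.453, -0.2452]]}
orange {'scene': [[0.5429, -0.3953]], 'side': [[0.5433, -0.3944]]}
[ 0.6377 -0.2586]
pushed t=10.0 [ 0.4901 -0.0231  0.02  ] F [ 0.2 -1.3 -1.9]
 t=11.4 [ 0.5052 -0.048   0.1393] F [ 0.2 -0.8 -0.2]
blue {'scene': [[0.4706, 0.0106]], 'side': [[0.4708, 0.0101]]}
green {'scene': [[0.4529, -0.2446]]}
orange {'scene': [[0.5429, -0.3953]]}
```

```bash
python3 - <<'E'
from act import *
o=np.array([.5432,-.3949])
push([o,(.61,-.22),SP['orange']],0); st()
r=look('o1')
E
```

```text
pushed t=17.4 [ 0.5957 -0.2573  0.02  ] F [ 0.1 -2.3 -0.1]
pushed t=20.9 [ 0.6361 -0.0285  0.02  ] F [-1.6 -3.   0.8]
 t=22.4 [ 0.6314 -0.0576  0.1391] F [-0.  -0.1  0. ]
blue {'scene': [[0.4707, 0.0104], [-0.0042, -1.1267]], 'side': [[0.4709, 0.0101]]}
orange {'scene': [[0.6428, 0.0106]], 'side': [[0.6432, 0.0105]]}
green {'side': [[0.453, -0.2452]]}
```

```bash
python3 - <<'E'
from act import *
push([(.4529,-.2449),SP['green']],0,back=.025); st()
manip.move_pose([.45,.30,.3],quat(0)); st()
r=look('g1')
for n in ('scene','side'):
    im=cv2.imread(f'pics/{n}_g1.png')[:,:,::-1]
    print(n,spots(im,viewer.get_calibration(n)))
E
```

```text
pushed t=27.4 [ 0.5354 -0.1584  0.02  ] F [-1.9 -1.   0.8]
 t=28.9 [ 0.5144 -0.1794  0.1393] F [-0.7  0.1  0.5]
 t=30.7 [0.4505 0.2987 0.2998] F [ 0.4 -0.2  0.2]
blue {'scene': [[0.4706, 0.0107]]}
green {'scene': [[0.5642, -0.1296]], 'side': [[0.5642, -0.1303]]}
orange {'scene': [[0.6427, 0.0106]], 'side': [[0.6431, 0.0103]]}
scene {'blue': [(np.float64(0.44891466704880895), np.float64(-0.0007759125386498617), np.float64(0.0563680896249998)), (np.float64(0.4711957505209844), np.float64(0.00950046643240384), np.float64(0.06970368408894669))], 'green': [(np.float64(0.5654251982998093), np.float64(-0.1311357510127671), np.float64(0.06920351076610143)), (np.float64(0.5640667069429357), np.float64(-0.12928607549234145), np.float64(0.06736637430662991))], 'orange': [(np.float64(0.6276994398015013), np.float64(-0.0006929630423000747), np.float64(0.056482545267808604)), (np.float64(0.6431004195214923), np.float64(0.009401805014724927), np.float64(0.06998103667855353))]}
side {'blue': [(np.float64(0.4668238894244389), np.float64(0.009978603038096102), np.float64(0.0712885396863093)), (np.float64(0.47091861258074236), np.float64(-0.018245820074776993), np.float64(0.05909889458066668))], 'green': [(np.float64(0.5644619577286215), np.float64(-0.12846501417056322), np.float64(0.06588239590923166))], 'orange': [(np.float64(0.6395638401835865), np.float64(0.011939816455904419), np.float64(0.06964051634410004))]}
```

```bash
python3 - <<'E'
from act import *
for s in (1,-1):
  for p in ([.573,.415,.2],[.573,.415,.087],[.58,.186,.15],[.58,.186,.016]):
    q=manip.solve_ik(p,quat(s*np.pi/2+.04)); print(s,p,None if q is None else np.round(q,2))
manip.move_pose([.60,.40,.33],quat(np.pi/2+.04)); st()
c=viewer.get_calibration('wrist'); im=viewer.get_image('wrist'); cv2.imwrite('pics/w1.png',im[:,:,::-1])
import json; json.dump({k:np.array(v).tolist() for k,v in c.items()},open('w1.json','w'))
im=viewer.get_image('side'); cv2.imwrite('pics/side_w1.png',im[:,:,::-1])
E
```

```text
1 [0.573, 0.415, 0.2] [-1.01  0.64  0.54  1.44 -0.35  1.15  1.19]
1 [0.573, 0.415, 0.087] [-0.98  0.76  0.49  1.51 -0.4   0.97  1.23]
1 [0.58, 0.186, 0.15] [-0.79  0.54  0.59  1.75 -0.35  0.96  1.55]
1 [0.58, 0.186, 0.016] [-0.69  0.71  0.45  1.81 -0.45  0.72  1.62]
-1 [0.573, 0.415, 0.2] [-1.33  0.94  1.23  1.45 -0.88  1.37 -1.6 ]
-1 [0.573, 0.415, 0.087] [-1.31  1.04  1.14  1.53 -0.99  1.22 -1.54]
-1 [0.58, 0.186, 0.15] [-1.14  0.82  1.2   1.76 -0.84  1.17 -1.21]
-1 [0.58, 0.186, 0.016] [-1.05  0.97  1.02  1.82 -1.01  0.98 -1.11]
 t=32.2 [0.5999 0.3997 0.3298] F [ 0.3 -0.1 -1.5]
```

View pics/w1.png

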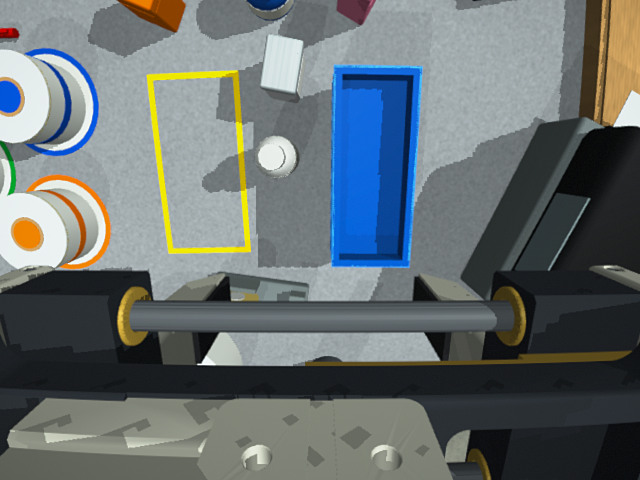

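The wrist view shows the tray rim with corners near (333,66), (422,66), (411,267) and (331,266). It also shows the bottle cap (273,155), the tin top (286,58) and the whole tape rectangle.

```bash
python3 - <<'E'
from act import *
import json
c=json.load(open('w1.json')); c={k:np.array(v) if isinstance(v,list) else v for k,v in c.items()}
im=cv2.imread('pics/w1.png')[:,:,::-1].copy()
m=cv2.inRange(hsv(im),(100,110,40),(125,255,255)); m[:,:300]=0; m[280:]=0; m[:50]=0
cs=max(cv2.findContours(m,0,1)[0],key=cv2.contourArea)
hull=cv2.convexHull(cs).reshape(-1,2)
P=onz(c,hull,.112)[:,:2].astype(np.float32); print('tray',cv2.minAreaRect(P))
ap=cv2.approxPolyDP(hull.reshape(-1,1,2),8,True).reshape(-1,2);print(ap.tolist(),onz(c,ap,.112)[:,:2])
for ct,h in blobs(im,*H['yellow']):
    if cv2.contourArea(ct)>5000:
        P=onz(c,ct.reshape(-1,2))[:,:2].astype(np.float32); print('tape',h,cv2.minAreaRect(P))
print('plugs',plugs(im,c)); print('spots',spots(im,c))
crop(im,220,20,320,190,3.5,'pics/w1c.png')
print('bottle cap',onz(c,[(272.5,155)],.107))
E
```

```text
tray ((0.5476609468460083, 0.4544913172721863), (0.2178339958190918, 0.0939420759677887), 2.010481119155884)
[[422, 66], [409, 267], [331, 266], [334, 65]] [[0.4378 0.4974]
 [0.6548 0.5047]
 [0.657  0.4132]
 [0.4412 0.4066]]
tape False ((0.5528190732002258, 0.22565248608589172), (0.2526702880859375, 0.1268557459115982), 3.4105496406555176)
tape True ((0.5528316497802734, 0.22577936947345734), (0.2386886030435562, 0.11275643855333328), 3.3786168098449707)
plugs {'blue': [(np.float64(0.47131382915908004), np.float64(0.013117787144796531), np.float64(0.01626950781809273))], 'orange': [(np.float64(0.643127284123496), np.float64(0.010687787978027503), np.float64(0.018383007035882155))]}
spots {'blue': [(np.float64(0.46877177075016413), np.float64(0.009998079211867381), np.float64(0.0660481633653173))], 'green': [(np.float64(0.5618578289097313), np.float64(-0.12106446185933231), np.float64(0.06113730978080711))], 'orange': [(np.float64(0.6507254163812797), np.float64(-0.018173074067010547), np.float64(0.05810133086104882)), (np.float64(0.6413034376838773), np.float64(0.010324301144798913), np.float64(0.06955578409793353))]}
bottle cap [[0.5338 0.3437 0.107 ]]
```

View pics/w1c.png

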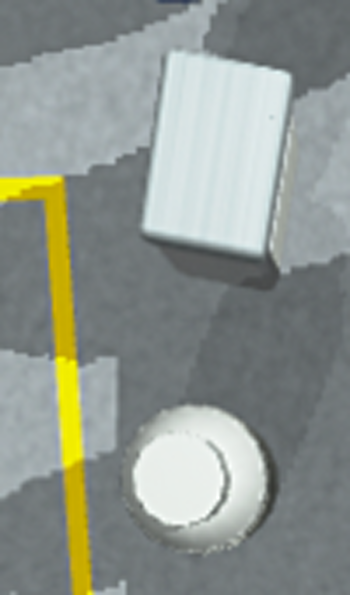

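```bash
python3 - <<'E'
from act import *
yaw=np.radians(2.0); th=np.pi/2+yaw; q=quat(th)
p=np.array([.577,.4149])
manip.move_pose([*p,.17],q); manip.servo_line([*p,.088],vel=.06); st('down')
effector.close(f_grip=45); print('gap',manip.current_finger_gap()); st('closed')
manip.servo_line([*p,.10],vel=.03); st('lift'); print('gap',manip.current_finger_gap())
manip.servo_line([*p,.22],vel=.08); st('lift'); 
for n in('scene','side','wrist'): cv2.imwrite(f'pics/{n}_t1.png',viewer.get_image(n)[:,:,::-1])
E
```

```text
down t=34.5 [0.5774 0.4151 0.0886] F [ 0.8 -0.3  0.5]
gap 0.007790709171124478
closed t=35.7 [0.577  0.4149 0.088 ] F [-0.3  0.6  0.7]
lift t=36.3 [0.577  0.4149 0.1002] F [ 0.5 -0.9 -2.1]
gap 0.007555378480554148
lift t=37.9 [0.5767 0.4147 0.2193] F [ 0.4 -0.  -1.2]
```

View pics/side_t1.png

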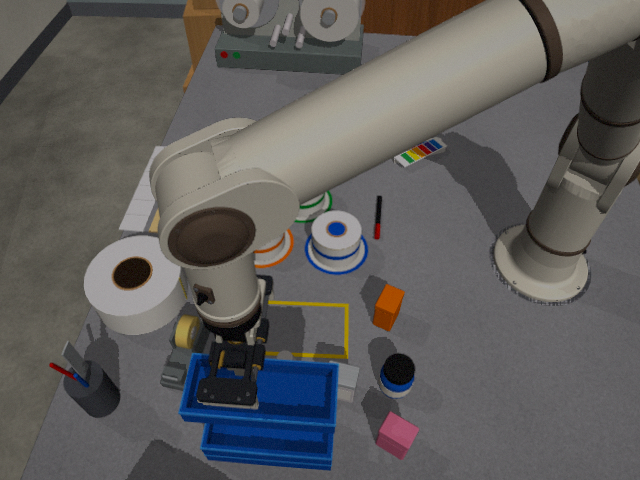

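View pics/scene_t1.png

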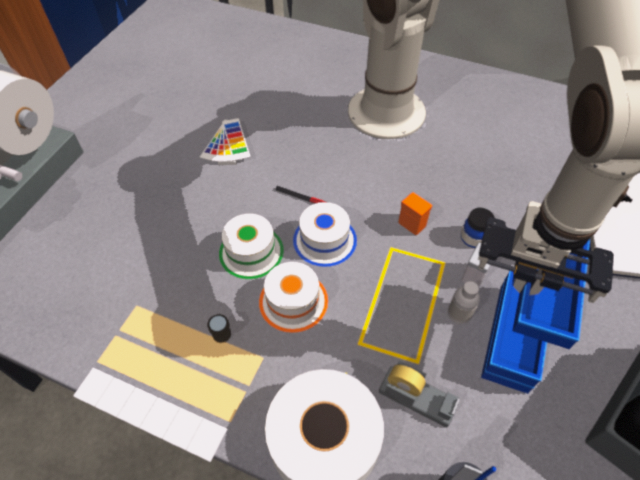

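The tray hangs level over the stack, and in the scene view all three rolls sit in their rings.

```bash
python3 - <<'E'
from act import *
def rot(a): return np.array([[np.cos(a),-np.sin(a)],[np.sin(a),np.cos(a)]])
y0,y1=np.radians(2.0),np.radians(3.4)
rel=np.array([.028,-.041]); print(rel)
g=np.array([.5528,.2257])+rot(y1)@rel; print(g)
q=quat(np.pi/2+y1)
manip.servo_line([*g,.22],ori=q,vel=.12); st()
manip.servo_line([*g,.03],vel=.08); st()
z=.03
f0=manip.current_force()[2]
manip.servo_line([*g,.0185],vel=.03); st()
for z in (.0175,.0165,.016,.0155):
    manip.servo_line([*g,z],vel=.01); st()
    if manip.current_force()[2]-f0>1.5: break
effector.open_jaws(); st('open')
manip.servo_line([*g,.12],vel=.1); 
manip.move_pose([.60,.40,.33],quat(np.pi/2+.04)); st()
import json
c=viewer.get_calibration('wrist'); json.dump({k:np.array(v).tolist() for k,v in c.items()},open('w2.json','w'))
cv2.imwrite('pics/w2.png',viewer.get_image('wrist')[:,:,::-1])
look('t2')
E
```

```text
[ 0.028 -0.041]
[0.5832 0.1864]
 t=40.1 [0.583  0.1873 0.2199] F [ 0.1 -0.8 -1.8]
 t=42.7 [0.5834 0.1865 0.0303] F [ 0.1 -0.5 -2. ]
 t=43.2 [0.583  0.1863 0.0182] F [ 0.2 -0.8 -2.2]
 t=43.5 [0.5832 0.1865 0.0176] F [ 0.6  0.2 -2.3]
 t=43.7 [0.5831 0.1864 0.0165] F [-0.8 -0.1 -2.2]
 t=44.0 [0.5832 0.1864 0.0161] F [-0.6  0.1 -0.9]
 t=44.2 [0.5832 0.1865 0.0159] F [-1.8 -0.5  3.3]
open t=45.6 [0.5832 0.1864 0.0155] F [ 1.1  0.  -0.3]
 t=47.9 [0.6001 0.3979 0.3284] F [ 0.7 -0.8 -0.9]
blue {'scene': [[0.4706, 0.0104]], 'side': [[0.4708, 0.0101]]}
green {'scene': [[0.5641, -0.1298]], 'side': [[0.5643, -0.1303]]}
orange {'scene': [[0.6428, 0.0107]], 'side': [[0.6419, 0.0102]]}
```

View pics/w2.png

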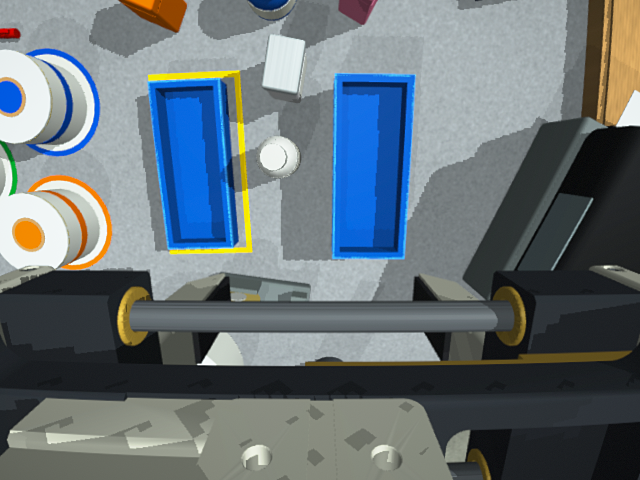

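```bash
python3 - <<'E'
from act import *
import json
c=json.load(open('w2.json')); c={k:np.array(v) if isinstance(v,list) else v for k,v in c.items()}
im=cv2.imread('pics/w2.png')[:,:,::-1].copy()
crop(im,135,60,295,265,2.9,'pics/w2c.png')
T=np.array([.5528,.2257]);a=np.radians(3.4);Rm=np.array([[np.cos(a),-np.sin(a)],[np.sin(a),np.cos(a)]])
for z in(.04,0.): print(z,proj(c,[[*(T+Rm@np.array([sx*.108,sy*.045])),z] for sx,sy in((-1,-1),(1,-1),(1,1),(-1,1))]).round(1).tolist())
m=cv2.inRange(hsv(im),(100,110,40),(125,255,255)); m[:,:120]=0;m[:,260:]=0; m[270:]=0; m[:65]=0
cs=max(cv2.findContours(m,0,1)[0],key=cv2.contourArea);hull=cv2.convexHull(cs)
ap=cv2.approxPolyDP(hull,4,True).reshape(-1,2);print(ap.tolist())
m=cv2.inRange(hsv(im),(100,110,40),(125,255,255)); m[:,:310]=0; m[280:]=0; m[:60]=0
cs=max(cv2.findContours(m,0,1)[0],key=cv2.contourArea);print('stack',cv2.minAreaRect(onz(c,cv2.convexHull(cs).reshape(-1,2),.076)[:,:2].astype(np.float32)))
E
```

```text
0.04 [[147.3, 81.3], [167.9, 248.6], [232.1, 247.3], [218.2, 77.9]]
0.0 [[161.8, 87.7], [179.6, 241.8], [239.0, 240.5], [227.0, 84.8]]
[[219, 78], [226, 86], [238, 240], [232, 247], [168, 249], [147, 82]]
stack ((0.5477793216705322, 0.45487719774246216), (0.21816334128379822, 0.09303756058216095), 1.9549691677093506)
```

View pics/w2c.png

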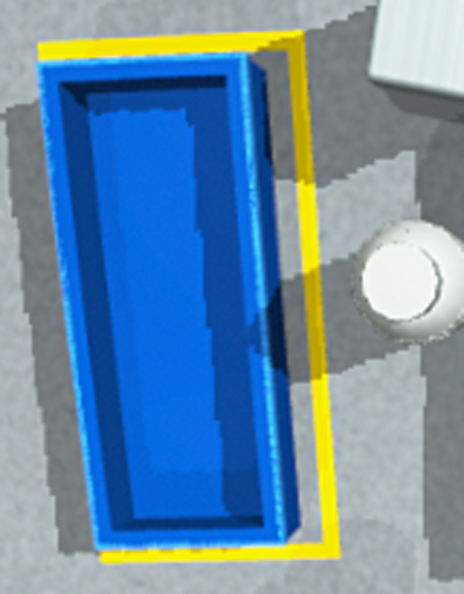

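```bash
python3 - <<'E'
from act import *
import json
def ld(f): return {k:np.array(v) if isinstance(v,list) else v for k,v in json.load(open(f)).items()}
w1,w2=ld('w1.json'),ld('w2.json'); ca,cb=viewer.get_calibration('scene'),viewer.get_calibration('side')
oa=np.array([-.0021,.0014]);S=lambda x,y:(380+x/2.7-.3,180+y/2.7-.3); D=lambda x,y:(190+x/2.7-.3,270+y/2.7-.3);W=lambda x,y:(220+x/3.5-.4,20+y/3.5-.4)
print('cap',onz(w2,[(135+400/2.9-.3,60+281/2.9-.3)],.107)[0,:2],onz(w1,[W(181,479)],.107)[0,:2],onz(ca,[S(245,291)],.107)[0,:2]+oa,onz(cb,[D(257,239)],.107)[0,:2]-oa)
for nm,c,pts,o in (('w',w1,[W(170,52),W(291,72),W(267,258),W(143,236)],0),('s',ca,[S(266,170),S(316,192),S(289,245),S(242,214)],oa),('d',cb,[D(459,264),D(442,320),D(364,296),D(379,243)],-oa)):
    P=onz(c,pts,.08)[:,:2]+o; print(nm,P.mean(0),cv2.minAreaRect(P.astype(np.float32)),P.tolist())
E
```

```text
cap [0.5354 0.3419] [0.5354 0.3424] [0.5366 0.3408] [0.5341 0.3434]
w [0.4342 0.3493] ((0.4340669512748718, 0.34944453835487366), (0.040500592440366745, 0.05612514168024063), 82.30973052978516) [[0.40414113837679627, 0.33381265107333785], [0.40878720655688805, 0.3719394460202806], [0.4645869748331802, 0.3657574766688295], [0.45916727267740853, 0.32562111733398214]]
s [0.4347 0.3482] ((0.4363693594932556, 0.3478803038597107), (0.04063766077160835, 0.056009791791439056), 81.25105285644531) [[0.40627675225185556, 0.33210754326176056], [0.41178088627107234, 0.37222241156405905], [0.4671389670839544, 0.36370303809847737], [0.4534939286128148, 0.3246868783237152]]
d [0.4326 0.3493] ((0.43235382437705994, 0.34981241822242737), (0.040838200598955154, 0.05479765310883522), 80.0931625366211) [[0.4018504805025223, 0.3344116854659603], [0.4105281475970049, 0.37435249964239653], [0.462141387769818, 0.36332214565467086], [0.45583105806243374, 0.32498392525542846]]
```

```bash
cat >> act.py <<'E'
T=np.array([.5528,.2257]);YT=np.radians(3.4);RT=np.array([[np.cos(YT),-np.sin(YT)],[np.sin(YT),np.cos(YT)]])
def pick(p,th,z,f,zh=.2):
    manip.move_pose([*p,zh],quat(th)); st('hover'); manip.servo_line([*p,z+.04],vel=.15); manip.servo_line([*p,z],vel=.06); st('down')
    effector.close(f_grip=f); print('gap',manip.current_finger_gap()); st('closed')
    manip.servo_line([*p,z+.01],vel=.04); manip.servo_line([*p,.24],vel=.12); print('gap',manip.current_finger_gap()); st('lifted')
def place(lx,th,z):
    g=T+RT@np.array([lx,0]); 
    manip.servo_line([*g,.24],ori=quat(th),vel=.1); st('over')
    manip.servo_line([*g,z+.015],vel=.1); manip.servo_line([*g,z+.0025],vel=.03)
    f0=manip.current_force()[2]
    for k in range(6):
        manip.servo_line([*g,z+.002-.0006*k],vel=.01); st()
        if manip.current_force()[2]-f0>1.5: break
    effector.open_jaws(); st('open'); manip.servo_line([*g,z+.08],vel=.08); manip.servo_line([*g,.24],vel=.15)
E
python3 - <<'E'
from act import *
look()
for s in (0,np.pi):
  for p,t,zz in (((.5354,.3421),np.radians(30),(.2,.046,.24)),(T+RT@np.array([.058,0]),YT,(.24,.058)),((.434,.3492),np.radians(-8),(.2,.049)),(T+RT@np.array([-.055,0]),YT,(.24,.061))):
    for z in zz:
        q=manip.solve_ik([*p,z],quat(t+s)); print(s,p,z,None if q is None else np.round(q,2))
cv2.imwrite('pics/side_p.png',viewer.get_image('side')[:,:,::-1])
E
```

```text
blue {'scene': [[0.4706, 0.0106]], 'side': [[0.4708, 0.0103]]}
green {'scene': [[0.5642, -0.1299]], 'side': [[0.5643, -0.1303]]}
orange {'scene': [[0.6429, 0.0107]], 'side': [[0.642, 0.0101]]}
0 (0.5354, 0.3421) 0.2 [-1.2   0.6   0.84  1.65 -0.48  1.12  0.3 ]
0 (0.5354, 0.3421) 0.046 [-1.1   0.77  0.7   1.74 -0.63  0.87  0.4 ]
0 (0.5354, 0.3421) 0.24 [-1.21  0.56  0.87  1.61 -0.45  1.19  0.28]
0 [0.6107 0.2291] 0.24 [-1.04  0.63  0.97  1.57 -0.54  1.23  0.08]
0 [0.6107 0.2291] 0.058 [-0.95  0.83  0.81  1.69 -0.72  0.95  0.2 ]
0 (0.434, 0.3492) 0.2 [-1.5   0.51  1.02  1.85 -0.5   1.06 -0.42]
0 (0.434, 0.3492) 0.049 [-1.36  0.72  0.84  1.94 -0.73  0.82 -0.25]
0 [0.4979 0.2224] 0.24 [-1.28  0.42  1.04  1.84 -0.4   1.11 -0.03]
0 [0.4979 0.2224] 0.061 [-1.1   0.67  0.83  1.97 -0.69  0.81  0.18]
3.141592653589793 (0.5354, 0.3421) 0.2 [ 0.1   0.72 -1.08  1.6   0.67  1.23  2.56]
3.141592653589793 (0.5354, 0.3421) 0.046 [-0.02  0.85 -0.87  1.7   0.76  0.97  2.49]
3.141592653589793 (0.5354, 0.3421) 0.24 [ 0.19  0.8  -1.3   1.56  0.78  1.39  2.48]
3.141592653589793 [0.6107 0.2291] 0.24 [ 0.05  0.54 -0.65  1.52  0.34  1.19  2.55]
3.141592653589793 [0.6107 0.2291] 0.058 [ 0.05  0.76 -0.65  1.65  0.55  0.92  2.39]
3.141592653589793 (0.434, 0.3492) 0.2 [-1.03  0.35  0.37  1.84 -0.15  0.99  2.41]
3.141592653589793 (0.434, 0.3492) 0.049 [-0.95  0.56  0.29  1.93 -0.24  0.69  2.48]
3.141592653589793 [0.4979 0.2224] 0.24 [ 0.06  0.33 -0.65  1.8   0.22  1.09  2.54]
3.141592653589793 [0.4979 0.2224] 0.061 [-0.13  0.55 -0.43  1.93  0.33  0.73  2.45]
```

```bash
python3 - <<'E'
from act import *
pick((.5354,.3421),np.radians(30),.046,20)
for n in('scene','side'): cv2.imwrite(f'pics/{n}_b2.png',viewer.get_image(n)[:,:,::-1])
place(.058,YT,.058)
E
```

```text
hover t=49.1 [0.536  0.3429 0.2008] F [0.3 0.4 0.2]
down t=50.8 [0.5357 0.342  0.0461] F [-0.1  0.1  0. ]
gap 0.04967434189962833
closed t=51.6 [0.5353 0.3421 0.046 ] F [-0.9 -0.6  0.9]
gap 0.04973091232370302
lifted t=53.6 [0.5349 0.3419 0.2391] F [-0.1  0.  -2.2]
over t=55.2 [0.6103 0.2302 0.2399] F [ 0.1  0.3 -1. ]
 t=57.9 [0.6108 0.2292 0.0601] F [ 0.1 -0.5 -1.1]
 t=58.1 [0.6107 0.2292 0.0594] F [-0.2 -0.2 -1.3]
 t=58.4 [0.6107 0.2291 0.0588] F [ 0.6 -0.1 -1.3]
 t=58.6 [0.6106 0.2291 0.0581] F [-0.2 -0.3 -1.6]
 t=58.9 [0.6108 0.2292 0.058 ] F [-1.8  0.1  4.3]
open t=59.7 [0.6107 0.2291 0.0576] F [ 0.6 -0.7 -0.1]
```

```bash
python3 - <<'E'
from act import *
pick((.434,.3492),np.radians(-8),.049,20)
place(-.055,YT,.061)
manip.move_pose([.60,.40,.33],quat(np.pi/2+.04)); st()
cv2.imwrite('pics/w3.png',viewer.get_image('wrist')[:,:,::-1])
look('t3')
E
```

```text
hover t=62.6 [0.4351 0.3484 0.2002] F [ 1.2 -0.2  0.3]
down t=64.3 [0.4343 0.3491 0.0491] F [0.2 0.6 0. ]
gap 0.05742730568966545
closed t=65.0 [0.4339 0.3493 0.0491] F [-1.1  0.5  0.6]
gap 0.057021398305926466
lifted t=67.0 [0.4336 0.3489 0.2393] F [ 0.4 -0.2 -1.2]
over t=68.6 [0.4976 0.2231 0.2399] F [ 0.5  0.1 -1. ]
 t=71.2 [0.498  0.2225 0.0631] F [-0.6  0.3 -1.8]
 t=71.4 [0.4979 0.2225 0.0624] F [ 0.2 -0.3 -1.1]
 t=71.7 [0.4978 0.2224 0.0618] F [ 0.4  0.2 -1.7]
 t=71.9 [0.4979 0.2224 0.0611] F [ 0.8 -0.2 -1.5]
 t=72.2 [0.4979 0.2224 0.061 ] F [-2.  -0.1  5.3]
open t=72.9 [0.4979 0.2224 0.0606] F [-0.6  0.8 -0.6]
 t=76.0 [0.5997 0.3989 0.3286] F [-0.2  0.  -0.3]
blue {'scene': [[0.371, 0.3174], [0.4706, 0.0104]], 'side': [[0.4708, 0.0101]]}
green {'scene': [[0.564, -0.1297]], 'side': [[0.5643, -0.1303]]}
orange {'scene': [[0.6428, 0.0107]], 'side': [[0.6417, 0.0102]]}
```

View pics/w3.png

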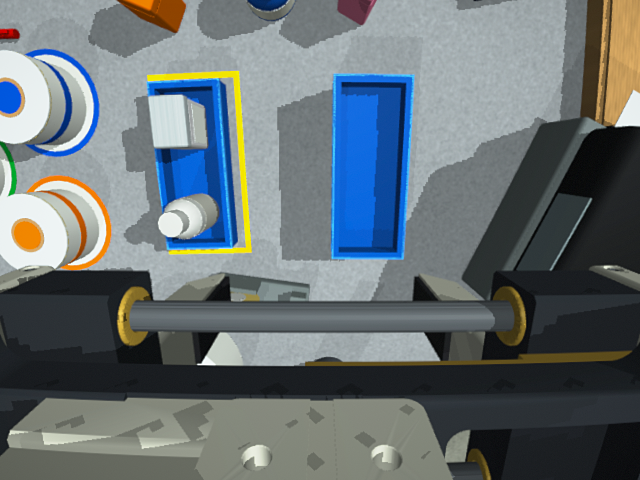

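View pics/scene_t3.png

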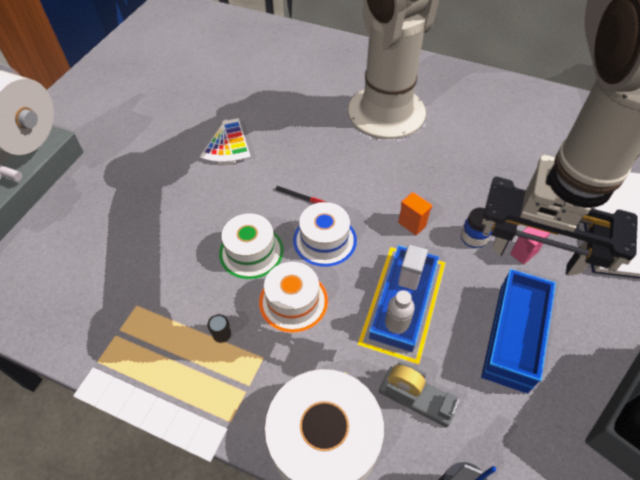

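The tin (176,122) and bottle (183,217) stand upright in the tray, the tray is inside the tape, and all three rolls are inside their rings. I'll do one last check and hand in if it holds.

```bash
python3 - <<'E'
from act import *
r=look('end')
ok=all(any(np.hypot(*(np.array(p)-SP[k]))<.005 for n in r[k] for p in r[k][n]) for k in SP)
print(ok)
if ok: manip.hand_in(); st('handed')
E
```

```text
blue {'scene': [[0.3706, 0.3176], [0.4707, 0.0105]], 'side': [[0.4708, 0.0101]]}
green {'scene': [[0.5642, -0.1298]], 'side': [[0.5642, -0.1303]]}
orange {'scene': [[0.6428, 0.0107]], 'side': [[0.642, 0.0101]]}
True
the job is handed in; nothing more can be done
the job is handed in; nothing more can be done
```

The job is done and handed in at about 76 s of the 208 s allowed. I pushed the blue, orange and green rolls onto their spots, set the top tray inside the tape, and stood the bottle and then the tin in it. There was no carton on the bench.

**Last checks:**
- **Rolls:** each sits within about 2 mm of its spot's centre in both fixed cameras. I saw no roll get knocked aside.
- **Tray:** its corners are within about 1 pixel of the ideal pose in the tape rectangle.
- **Rest of the stack:** I measured no shift in the other two trays.
- **Packs:** both stand upright in the last pictures. The set-down forces on the tray and packs stayed within about 5–7 N.
- **Bystanders:** I judged these only by eye. They looked unmoved.

**Disagreements:**
- **Cameras:** the two fixed cameras differed by a steady 4–5 mm, so I averaged them; the wrist camera agreed with the average.
- **Roll check:** the last scene picture also gave a second "blue plug" at (0.37, 0.32), which is the ink jar.
- **Tray grip:** I pinched the tray 28 mm off the middle of its wall because the bottle was in the way; it stayed level when lifted.

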